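Restock the empty hook of the counter spinner

ROBOT

A 7-joint arm with a two-finger parallel gripper is mounted at the origin on the work surface. World frame = base frame: x ahead of the robot, y to its left, z up, the work surface at z = 0. Lengths are in m, angles in rad, forces in N, time in s.
With the tool pointing down it reaches from about 0.425 to 0.875 m from the base axis. Payload 8.4 kg.
Tool frame: the origin (TCP) lies between the finger pads; the fingertips stand 22 mm ahead of it and the grasp point (between the pads) lies 3 mm ahead of it; z points along the fingers, y is the line along which they close (so a half turn about z gives the same grasp; the last joint's range is limited). The gripper opens to 87 mm and grips with 3 to 60 N. Pads are 19 mm wide; open, the fingers measure 117 mm over their backs; the gripper's body (75 mm by 190 mm) begins 51 mm behind the grasp point.
Start: joints at [-0.099, 0.333, 0.04, 1.465, -0.013, 1.343, -0.059], TCP at [0.65, -0, 0.245] pointing down, gripper open.
Joint ranges: [-2.58, 2.58], [-0.38, 2.09], [-1.3, 1.39], [0.25, 2.4], [-1.5, 4.64], [0.08, 2.09], [-2.65, 2.65]. Speed limits (rad/s): [2.22, 2.22, 2.79, 2.79, 3.14, 3.14, 3.14].

INTERFACE

Orientations are given as a unit quaternion [x, y, z, w].
In Python, from cell import get_state, grab_frame, hand_in gives the robot as it stands.
- The arm moves only by the tool apply_moves, never from a script. Its argument "plan" is a list of rows, each an object of numbers: "dx", "dy", "dz": the shift along the tool's x, y, z normalised to -1 to 1, where 1 is 400 mm; "rx", "ry", "rz": the turn, a rotation vector about the tool's x, y, z normalised to -1 to 1, where 1 is 360 degrees; "grip": the opening, from -1 (shut) to 1 (fully open), so that 0 is half open. A call has 1 to 8 rows; each row is the pose to reach, as a shift and turn from the pose commanded when the call began, along the tool's axes at that moment, turning the shorter way round; what a row does not reach only later rows make up. A row lasts 1/12 s, in which the tool goes at most 41.7 mm and 7.16 degrees, less where a joint would pass 70% of its speed; a pose out of reach is approached as far as the arm can. A call with a number of a shift or a turn outside -1 to 1 is refused whole. A call with a gripper value outside its range is refused whole. The fingers move at their own pace and stop on an object; "force" is the grip in N (left out, the last holds). Time passes only in rows, so rows that repeat a pose let the fingers close. It gives the time, the measured TCP pose, the force, the opening and the grip force at its end, in the units of the state.
- get_state(): the state, without advancing time (a new reading comes with each control period).
- grab_frame(name): name is "scene" or "side" or "wrist"; returns a dict with "img" (400x640x3 uint8, blue, green, red), "camera_matrix" (3x3 intrinsics, pixels), "distortion" ([k1, k2, p1, p2, k3] as OpenCV has them; the pictures are not rectified), "R" (3x3) and "t" (3): a world point X has camera coordinates R X + t; the wrist camera has in their place "T_tool_cam" (4x4, takes a point from camera to tool coordinates, whose origin is the TCP and whose axes are the flange's). Camera axes: x right, y down, z forward; pixel columns grow to the right and rows downward; lengths in m; the calibration is good to about 2 mm. A picture is of the moment at which its call begins: read the wrist's pose just before it. There is no depth.
- hand_in(): hands the job in; it is judged then, once.
The state is a dict: "time": time; "joints": joint angles; "qd": joint speeds; "effort": joint torques, N m; "eef_pos": TCP position; "tool_rot": TCP orientation; "contact_force": force on the tool from outside, world axes, zero at the start; "torque": the same for the moment, N m; "width": finger opening in m; "finger_force": force on a finger pad.
Only numpy, scipy, OpenCV 4.12 (cv2) and the standard library are available. Lean on these libraries where they do the work, as an engineer would, in place of code of your own. Each camera call takes 0.05 s, during which the arm holds its last target. There are 200 camera calls.

TASK

Turn the parts-counter spinner rack until its one empty hook (in the upper row) points straight out over the ticket holder at the front of its foot, then hang the spark-plug pack that stands on the counter on that hook by the hole in its tab, its front facing outwards, pushed fully home so that its back is against the column, and let go. Customers have bent the hook a little, so find its end by feel and work gently: forcing the pack cracks its tab. Leave the other things on the counter where they are.

Things in the scene. Friction and masses are not known exactly. Their poses are not given: they have to be found in the camera images.
- foot (a point): Centre of the spinner's foot on the counter, on the turning axis. Fixed grey disc 210 mm across, 20 mm high, with a clear ticket holder (90 mm wide, up to 46 mm high) on its front edge. Axes: -x points to the front, over the ticket holder; z up.
- turn (a joint): Turn of the column, rad, counter-clockwise from above. At 0 and at 6.283 (whole turn) the empty hook points straight to the front, at 3.14 to the rear. Starts between 0.9 and 5.4; may go either way. Stiff: takes 0.35 N m (about 4 N on the hook 85 mm from the axis), and stays where left.
- rack_axis (a point): White square column 90 x 90 mm, 36 to 277 mm above the counter, turning on the foot. Each face has two hooks, roots at 260 and 125 mm, ends 69 mm out. All carry packs like the loose one (fixed there; 56 mm wide, to 37 mm out from the face, from 106 mm below to 13 mm above their root) but one upper hook. This point: on the axis at counter level, axes as hook_root.
- hook_root (a point): Where the empty hook leaves its face, 45 mm from the axis, 260 mm up. -x points straight out of the face, z up. 6 mm wire with a 9 mm safety ball on its end; as made it rises 5 deg over 55 mm, then 15 deg over 10 mm, ball centre 64 mm out, 7.4 mm above root. It is bent at the root, stiffly, by unknown angles: up to 0.11 rad up or down and 0.13 sideways (ball 7 mm high or low, 8 mm aside).
- pack_eye (a point): Centre of the loose pack's round 11 mm hang hole (1 mm chamfer at the back), 104 mm above its foot, in a white tab 40 mm wide, 34 high, 4 thick, on the middle of the shell's top; tab reaches 14 mm above the centre, shell begins 20 mm below. x runs through the hole, y along the width, z up. With the shell's back against the column the centre is 18 mm out from the face.
- pack_mid (a point): Centre of the loose pack's shell, half-way up, 62 mm below the hang hole. Stiff clear clamshell with four spark plugs, 36 mm deep (x), 56 wide (y), 84 high, about 0.2 kg, standing upright with its front (-x) roughly towards the robot. Grip it across its width, on the upper part of the shell, clear of the tab.
- pack_front (a point): Centre of the front of the loose pack's shell: the clear side through which the plugs show (the back is lined with brown card); 18 mm from pack_mid along its -x.
- pack: The loose pack; origin under the middle of its foot, axes as pack_mid.
- spray: Aerosol can standing on the counter, 58 mm across, 160 mm high, to be left alone; origin under its foot.
- carton: Small closed cardboard box, 80 x 80 mm, 95 mm high, to be left alone; origin under its foot.
- wrench: Steel wrench lying on the counter to the right of the spinner, 20 mm high at most, to be left alone.
Things that resemble listed ones, but are neither listed nor needed, are in the scene too. There is more than one size of the pack; the job needs the middle-sized.

How it is judged:
On the way, in this order (a step that is already met when the one before it is completed fails the run):
1. the rack has been turned so that its empty hook points to the front of the foot (within 10 degrees) ((value of joint turn between -0.17 and 0.17 rad or value of joint turn between 6.113 and 6.453 rad)), for 0.2 s.
2. the pack's hang hole is threaded on the empty hook at the front (x of pack_eye in the frame of hook_root between -0.06 and 0 m and y of pack_eye in the frame of hook_root between -0.008 and 0.008 m and z of pack_eye in the frame of hook_root between -0.014 and 0.012 m and (value of joint turn between -0.17 and 0.17 rad or value of joint turn between 6.113 and 6.453 rad)), for 0.2 s.
At the end, for the whole second after the job is handed in: Pack hangs by its hole on the empty hook, at rest, upright to 0.2 rad, front outwards (front face over 28 mm out from the column face), pushed home: hole centre at most 27 mm out, within 7 mm aside of the root, 12 below to 8 above it; hook to the front within 0.17 rad, rack at rest (x of pack_eye in the frame of hook_root between -0.027 and 0 m and y of pack_eye in the frame of hook_root between -0.007 and 0.007 m and z of pack_eye in the frame of hook_root between -0.012 and 0.008 m and x of pack_front in the frame of hook_root below -0.028 m and (value of joint turn between -0.17 and 0.17 rad or value of joint turn between 6.113 and 6.453 rad) and angle between pack_mid's own z axis and vertical below 0.2 rad and linear speed of pack below 0.03 m/s and velocity of joint turn between -0.1 and 0.1 rad/s); the robot touches nothing.
It fails at once if the pack is forced against the rack (more than 20 N): its tab cracks (contact force between pack and turn above 20 N).
It fails at once if the rack is pushed roughly by the robot (more than 35 N) (contact force between any of the fingers, the arm and turn above 35 N).
It fails at once if another thing on the counter is moved (more than 30 mm) (distance of any of spray, carton, wrench from where it was at the start of the episode above 0.03 m).
It also fails if it takes over 72 s, if anything falls off the work surface, if the arm or the gripper's body presses on something with over 40 N, if the wrist force passes 120 N, or if a joint passes its speed limit or range.

## Working session

There is one attempt and no reset: what is moved stays moved. The work goes in short steps, Python scripts to look and compute and a tool call to move; the robot and the scene stay as the last step left them, time stands still between calls to the robot, and variables do not carry over. Pictures are saved under pics/ and viewed, at most 10 in all, crops included, and the job is handed in when it is done.

Besides the shell and the picture viewer there is one more tool, called after "Call:" by a JSON object that holds its "name" and its "arguments", one argument or row to a line. apply_moves: Moves the arm, as the interface text tells. Scaled input: -1 to 1 covers 400 mm each way for a shift and 360 degrees each way for a turn. Its arguments: {"type":"object","properties":{"plan":{"type":"array"},"force":{"type":"number"}},"required":["plan"]}

```bash
mkdir -p pics; ls; cat > h.py <<'E'
import numpy as np, cv2, json
from cell import get_state, grab_frame, hand_in
from scipy.spatial.transform import Rotation as Ro
def snap(n,f):
    s=get_state(); d=grab_frame(n); cv2.imwrite(f'pics/{f}.png',d['img'])
    c={k:np.array(v).tolist() for k,v in d.items() if k!='img'}
    if n=='wrist':
        T=np.eye(4);T[:3,:3]=Ro.from_quat(s['tool_rot']).as_matrix();T[:3,3]=s['eef_pos']
        W=np.linalg.inv(T@np.array(d['T_tool_cam'])); c['R']=W[:3,:3].tolist(); c['t']=W[:3,3].tolist()
    json.dump(c,open(f'pics/{f}.json','w')); return d['img']
def ld(f):
    c=json.load(open(f'pics/{f}.json')); return {k:np.array(v) for k,v in c.items()}
def ray(f,uv):
    c=ld(f); p=cv2.undistortPoints(np.array([[uv]],float),c['camera_matrix'],c['distortion'])[0,0]
    d=c['R'].T@np.array([p[0],p[1],1]); return -c['R'].T@c['t'], d/np.linalg.norm(d)
def atz(f,uv,z):
    o,d=ray(f,uv); return o+d*(z-o[2])/d[2]
def tri(*fu):
    A=np.zeros((3,3));b=np.zeros(3)
    for f,uv in fu:
        o,d=ray(f,uv);P=np.eye(3)-np.outer(d,d);A+=P;b+=P@o
    x=np.linalg.solve(A,b)
    r=[np.linalg.norm(np.cross(x-ray(f,uv)[0],ray(f,uv)[1])) for f,uv in fu]
    return x,np.round(r,4)
def proj(f,X):
    c=ld(f); return cv2.projectPoints(np.array(X,float).reshape(-1,1,3),cv2.Rodrigues(c['R'])[0],c['t'],c['camera_matrix'],c['distortion'])[0][:,0]
E
python3 - <<'E'
from h import *
a=snap('scene','s0');b=snap('side','d0');w=snap('wrist','w0')
for f in('s0','d0','w0'):
    c=ld(f);print(f,(-c['R'].T@c['t']).round(3),c['R'][2].round(2),c['camera_matrix'][0,0])
s=get_state();print(s)
print(ld('w0')['T_tool_cam'].round(3) if 'T_tool_cam' in ld('w0') else 0)
E
```

```text
pics
s0 [1.264 0.597 0.937] [-0.57 -0.5  -0.65] 518.9854068435202
d0 [-0.227  0.766  0.915] [ 0.59 -0.58 -0.56] 456.51483480178797
w0 [0.649 0.068 0.384] [-0.   -0.25 -0.97] 298.6400452938028
{'time': 0.15, 'joints': array([-0.09917948,  0.33373867,  0.03988937,  1.46603741, -0.01337824,
        1.34328902, -0.05847602]), 'qd': array([-0.00234673, -0.00116001,  0.00099191, -0.00134871,  0.00182169,
       -0.00150773, -0.00111446]), 'effort': array([ 1.24259990e-03, -6.56844234e+01,  1.33660264e+00, -4.04110801e+01,
       -5.95439016e-02,  4.17590642e-02, -1.22402304e-05]), 'eef_pos': array([ 6.49678892e-01, -4.90814795e-05,  2.43885249e-01]), 'tool_rot': array([ 7.07113903e-01,  7.07099402e-01, -4.61986669e-04, -3.88184367e-04]), 'contact_force': array([-0.6403529 ,  0.00506107,  0.98459338]), 'torque': array([ 0.0284953 , -0.00199343,  0.01920417]), 'finger_force': 0.0, 'width': 0.08678131673113455}
[[ 0.    -0.968 -0.251  0.068]
 [ 1.     0.    -0.001 -0.001]
 [ 0.001 -0.251  0.968 -0.14 ]
 [ 0.     0.     0.     1.   ]]
```

View pics/s0.png

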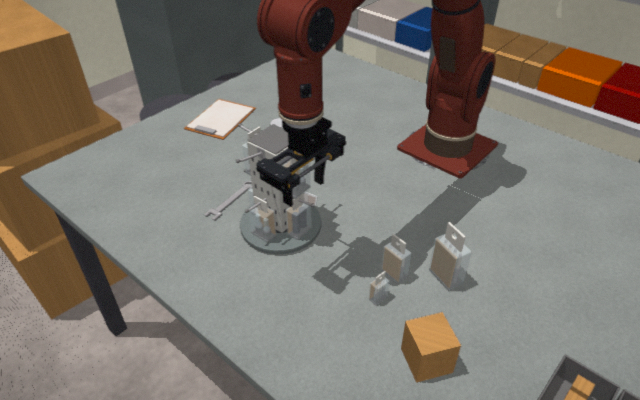

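View pics/d0.png

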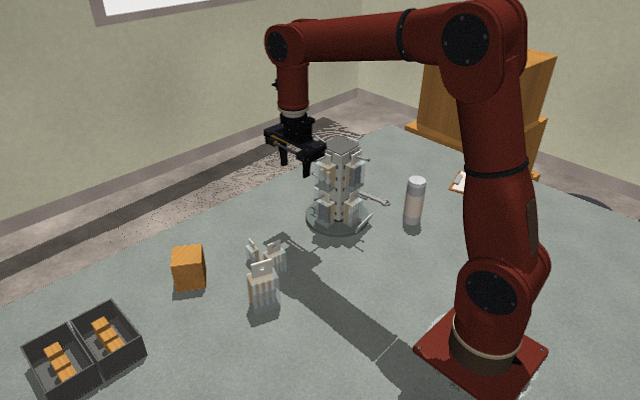

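The scene view shows the rack at about (280,190) and packs at (378,287) small, (397,258) middle, (450,260) large. In the side view the packs overlap around (265,280) and the rack is at (340,185).

```bash
python3 - <<'E'
from h import *
a=cv2.imread('pics/s0.png');b=cv2.imread('pics/d0.png')
r=lambda i,x,y,w,h,W,H:cv2.resize(i[y:y+h,x:x+w],(W,H),interpolation=cv2.INTER_CUBIC)
# 4 tiles 400x300
o=np.vstack([np.hstack([r(a,210,130,133,100,400,300),r(a,360,215,133,100,400,300)]),np.hstack([r(b,290,130,133,100,400,300),r(b,230,230,100,75,400,300)])])
cv2.imwrite('pics/c0.png',o)
for f,uv,z in (('s0',(397,275),0),('s0',(281,226),0.02),('d0',(338,222),.02)): print(atz(f,uv,z).round(3))
E
```

```text
[0.537 0.187 0.   ]
[ 0.614 -0.123  0.02 ]
[ 0.565 -0.107  0.02 ]
```

View pics/c0.png

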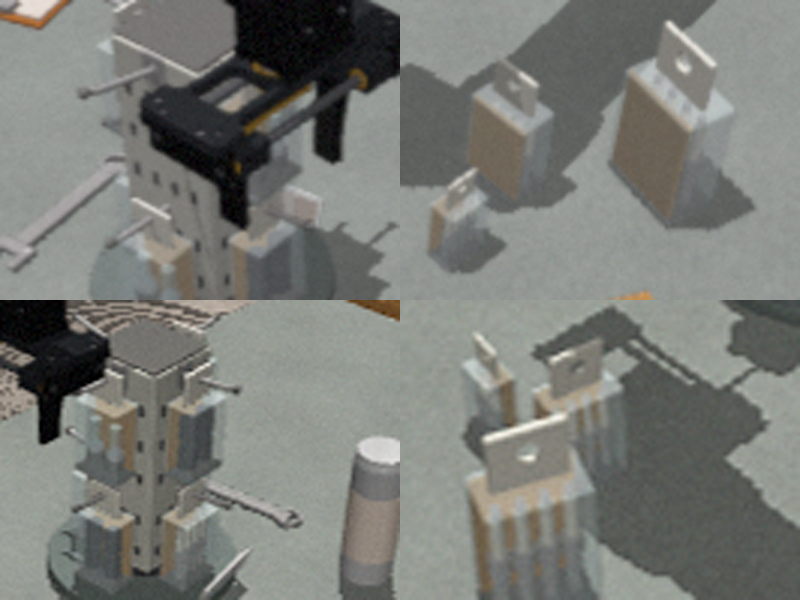

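Top-left: the empty upper hook points away to the left, with its ball at scene pixel (238,161), so roughly world +x. I'll move the hand out of the way for clear views of the rack, its foot and the packs.

Call:
{"name": "apply_moves", "arguments": {
  "plan": [
    {"dx":0.2,"dy":-0.375,"dz":-0.5,"grip":1},
    {"dx":0.2,"dy":-0.375,"dz":-0.5,"grip":1},
    {"dx":0.2,"dy":-0.375,"dz":-0.5,"grip":1},
    {"dx":0.2,"dy":-0.375,"dz":-0.5,"grip":1},
    {"dx":0.2,"dy":-0.375,"dz":-0.5,"grip":1},
    {"dx":0.2,"dy":-0.375,"dz":-0.5,"grip":1},
    {"dx":0.2,"dy":-0.375,"dz":-0.5,"grip":1},
    {"dx":0.2,"dy":-0.375,"dz":-0.5,"grip":1}
  ]
}}

```text
schema error: expected keys dx, dy, dz, rx, ry, rz, grip
```

```bash
python3 - <<'E'
from h import *
a=snap('scene','s1');b=snap('side','d1');w=snap('wrist','w1')
r=lambda i,x,y,w,h,W,H:cv2.resize(i[y:y+h,x:x+w],(W,H),interpolation=cv2.INTER_CUBIC)
o=np.vstack([np.hstack([r(a,210,120,133,100,400,300),r(b,290,140,133,100,400,300)]),np.hstack([r(a,210,170,133,100,400,300),r(w,0,0,640,400,400,300)])])
cv2.imwrite('pics/c1.png',o); print(get_state()['eef_pos'])
E
```

```text
[ 6.49835891e-01 -1.29138920e-05  2.44233185e-01]
```

View pics/c1.png

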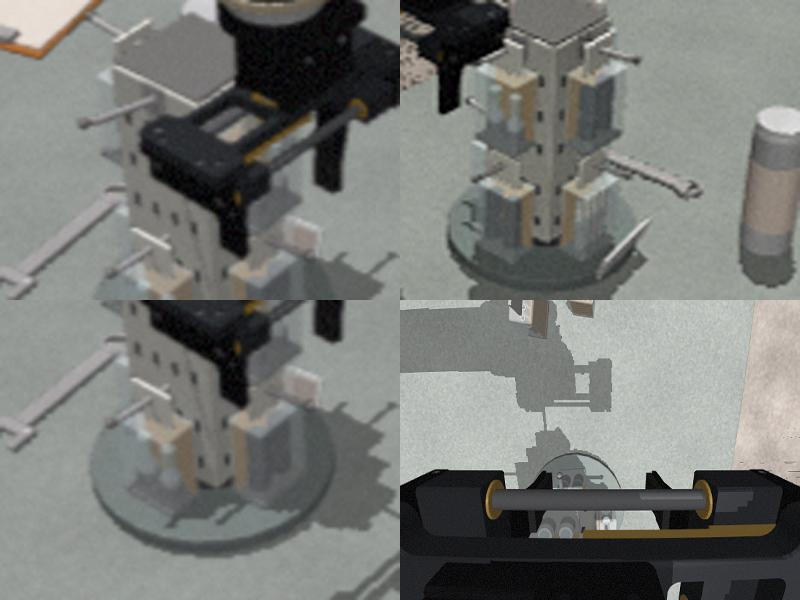

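The move was refused because every row needs all its keys. The side crop does show the ticket holder near side pixel (365,222), on the robot side of the foot. I'll send the move again.

Call:
{"name": "apply_moves", "arguments": {
  "plan": [
    {"dx":0.2,"dy":-0.375,"dz":-0.5,"rx":0,"ry":0,"rz":0,"grip":1},
    {"dx":0.2,"dy":-0.375,"dz":-0.5,"rx":0,"ry":0,"rz":0,"grip":1},
    {"dx":0.2,"dy":-0.375,"dz":-0.5,"rx":0,"ry":0,"rz":0,"grip":1},
    {"dx":0.2,"dy":-0.375,"dz":-0.5,"rx":0,"ry":0,"rz":0,"grip":1},
    {"dx":0.2,"dy":-0.375,"dz":-0.5,"rx":0,"ry":0,"rz":0,"grip":1},
    {"dx":0.2,"dy":-0.375,"dz":-0.5,"rx":0,"ry":0,"rz":0,"grip":1},
    {"dx":0.2,"dy":-0.375,"dz":-0.5,"rx":0,"ry":0,"rz":0,"grip":1},
    {"dx":0.2,"dy":-0.375,"dz":-0.5,"rx":0,"ry":0,"rz":0,"grip":1}
  ]
}}

```text
time: 0.97
eef_pos: [0.4992, 0.0816, 0.4486]
tool_rot: [0.706, 0.708, 0.003, 0.002]
contact_force: [0.1, 0.3, -0.2]
width: 0.087
finger_force: 0.0
```

```bash
python3 - <<'E'
from h import *
a=snap('scene','s1');b=snap('side','d1');w=snap('wrist','w1')
r=lambda i,x,y,w,h,W,H:cv2.resize(i[y:y+h,x:x+w],(W,H),interpolation=cv2.INTER_CUBIC)
o=np.vstack([np.hstack([r(a,210,115,160,150,400,375),r(b,290,125,112,105,400,375)]),np.hstack([r(a,360,220,133,75,400,225),r(w,0,0,640,360,400,225)])])
cv2.imwrite('pics/c1.png',o); print(get_state()['eef_pos'])
E
```

```text
[0.50036216 0.07927822 0.44299598]
```

View pics/c1.png

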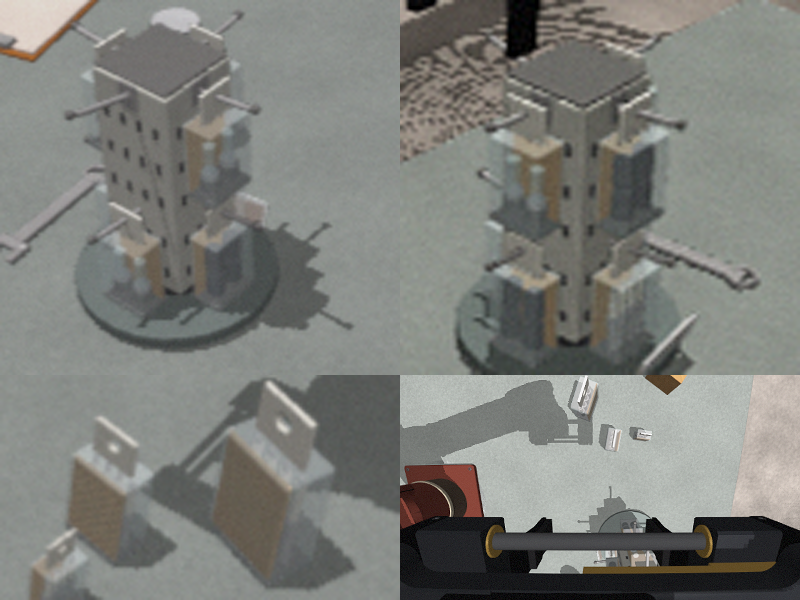

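Column top corners are visible in both views, and the empty hook's ball is at scene (237,161), probably side (316,135). The middle pack's hole is at scene (398,244) and its back faces away from the robot. I'll triangulate these.

```bash
python3 - <<'E'
from h import *
S=lambda x,y:(210+x/2.5,115+y/2.5); D=lambda x,y:(290+(x-400)/3.571,125+y/3.571)
print('ball',tri(('s1',S(68,116)),('d1',D(494,35))))
print('ball z.266',atz('s1',S(68,116),.266))
for n,p,f in(('near',S(177,105),'s1'),('left',S(97,68),'s1'),('right',S(228,57),'s1'),('Dn',D(583,103),'d1'),('Dl',D(505,68),'d1'),('Dr',D(655,72),'d1')): print(n,atz(f,p,.277).round(4))
M=lambda x,y:(360+x/3,220+(y-375)/3)
print('eye',atz('s1',M(113,448),.104))
print('tab',atz('s1',M(97,418),.118),atz('s1',M(137,450),.118))
print('foot back',atz('s1',M(68,530),0),atz('s1',M(115,567),0))
# foot ellipse edges scene & side
print('foot rim L,R',atz('s1',S(75,275),.01),atz('s1',S(280,270),.01),'bot',atz('s1',S(175,350),0))
print('holder D ends',atz('d1',D(645,368),.02),atz('d1',D(697,318),.046))
w=cv2.imread('pics/w1.png');d=cv2.imread('pics/d1.png')
r=lambda i,x,y,w,h,W,H:cv2.resize(i[y:y+h,x:x+w],(W,H),interpolation=cv2.INTER_CUBIC)
o=np.hstack([r(w,250,0,160,140,400,350),r(d,350,195,40,35,400,350)]);cv2.imwrite('pics/c2.png',o)
E
```

```text
ball (array([ 0.70673367, -0.14516746,  0.2669096 ]), array([0.0012, 0.0012]))
ball z.266 [ 0.70687755 -0.1443302   0.266     ]
near [ 0.6434 -0.0739  0.277 ]
left [ 0.6509 -0.1671  0.277 ]
right [ 0.5607 -0.0913  0.277 ]
Dn [ 0.5555 -0.0996  0.277 ]
Dl [ 0.6427 -0.0966  0.277 ]
Dr [ 0.5506 -0.1826  0.277 ]
eye [0.5431347  0.18142614 0.104     ]
tab [0.53741443 0.161262   0.118     ] [0.54531926 0.20277358 0.118     ]
foot back [0.55146316 0.15538591 0.        ] [5.57972260e-01 2.05330124e-01 1.11022302e-16]
foot rim L,R [ 0.6739813  -0.21295247  0.01      ] [ 0.5282502  -0.05835217  0.01      ] bot [ 0.67459857 -0.06700904  0.        ]
holder D ends [ 0.49763435 -0.13161573  0.02      ] [ 0.49246682 -0.19424499  0.046     ]
```

View pics/c2.png

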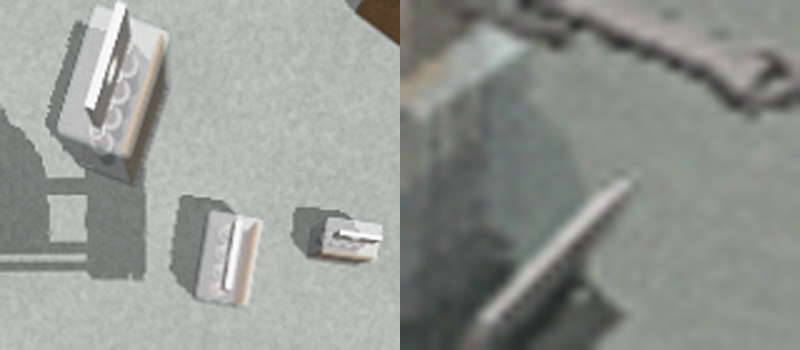

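c2 shows the middle pack's tab edge running from crop (239,217) to (227,291), and the holder's top edge in the side view from (358.3,227) to (373.2,213). Column corners from the two views disagree by up to 2 cm, so I'll look straight down on the rack with the wrist camera.

Call:
{"name": "apply_moves", "arguments": {
  "plan": [
    {"dx":-0.8,"dy":0.25,"dz":0,"rx":0,"ry":0,"rz":0,"grip":-1},
    {"dx":-0.8,"dy":0.25,"dz":0,"rx":0,"ry":0,"rz":0,"grip":-1},
    {"dx":-0.8,"dy":0.25,"dz":0,"rx":0,"ry":0,"rz":0,"grip":-1},
    {"dx":-0.8,"dy":0.25,"dz":0,"rx":0,"ry":0,"rz":0,"grip":-1},
    {"dx":-0.8,"dy":0.25,"dz":0,"rx":0,"ry":0,"rz":0,"grip":-1},
    {"dx":-0.8,"dy":0.25,"dz":0,"rx":0,"ry":0,"rz":0,"grip":-1},
    {"dx":-0.8,"dy":0.25,"dz":0,"rx":0,"ry":0,"rz":0,"grip":-1},
    {"dx":-0.8,"dy":0.25,"dz":0,"rx":0,"ry":0,"rz":0,"grip":-1}
  ]
}}

```text
time: 1.78
eef_pos: [0.5996, -0.2413, 0.4418]
tool_rot: [0.708, 0.707, -0.001, -0.001]
contact_force: [0.8, 0.1, 0.2]
width: 0.0417
finger_force: 0.0
```

```bash
python3 - <<'E'
from h import *
w=snap('wrist','w2'); print(get_state()['eef_pos'],get_state()['width'])
p=proj('w2',[[.6,-.133,0.02],[.6,-.133,.277],[.707,-.145,.267]]); print(p)
x,y=np.clip(p[0]-[130,115],0,None).astype(int); x=min(x,640-260);y=min(y,400-195)
print(x,y)
cv2.imwrite('pics/c3.png',cv2.resize(w[y:y+195,x:x+260],(800,600),interpolation=cv2.INTER_CUBIC))
L=lambda u,v:(350+(u-400)/10,195+v/10)
print('holder',atz('d1',L(483,320),.046),atz('d1',L(632,180),.046))
W=lambda u,v:(250+u/2.5,v/2.5)
print('tab',atz('w1',W(239,217),.118),atz('w1',W(227,291),.118))
print('pack foot back',atz('w1',W(246,304),0), 'front top corners',atz('w1',W(212,210),.084),atz('w1',W(196,298),.084))
print('big tab',atz('w1',W(122,5),.118*1.4),atz('w1',W(92,120),.118*1.4))
E
```

```text
[ 0.59922742 -0.25013442  0.43906608] 0.03745688497939708
[[319.87594704 101.32855725]
 [320.37210848  81.42041431]
 [426.75624829  95.82887182]]
189 0
holder [ 0.48075549 -0.10882043  0.046     ] [ 0.49609299 -0.19873591  0.046     ]
tab [0.53947603 0.20166385 0.118     ] [0.53314292 0.15940968 0.118     ]
pack foot back [0.55636847 0.15280843 0.        ] front top corners [0.52529122 0.20973624 0.084     ] [0.51563098 0.1558343  0.084     ]
big tab [0.47473773 0.29739038 0.1652    ] [0.45854943 0.24380221 0.1652    ]
```

View pics/c3.png

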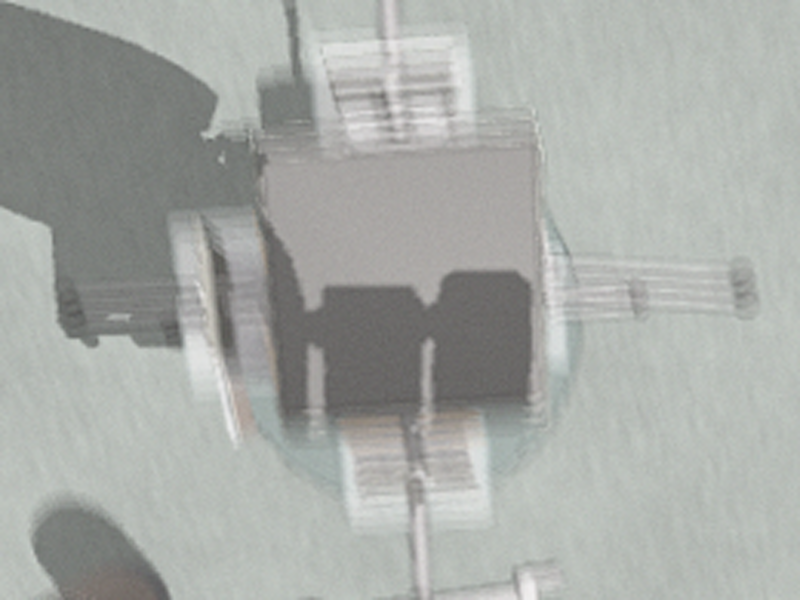

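c3 is blurred because the arm was still settling. It still shows the empty hook pointing to the right (+x), with its ball at crop (742,290), the column yawed about +3.5°, and the holder on the left tilted about 9.5°. That matches the side-view holder: length 91 mm, front direction about (-0.985,-0.168). The rack centre is near (0.599,-0.134). I'll turn it clockwise about 174° with closed fingers pushing on the hook.

Call:
{"name": "apply_moves", "arguments": {
  "plan": [
    {"dx":0.12,"dy":0.07,"dz":0,"rx":0,"ry":0,"rz":0,"grip":-1},
    {"dx":0.24,"dy":0.14,"dz":0,"rx":0,"ry":0,"rz":0,"grip":-1},
    {"dx":0.3575,"dy":0.1975,"dz":0,"rx":0,"ry":0,"rz":0,"grip":-1},
    {"dx":0.3575,"dy":0.1975,"dz":0,"rx":0,"ry":0,"rz":0,"grip":-1},
    {"dx":0.3575,"dy":0.1975,"dz":0,"rx":0,"ry":0,"rz":0,"grip":-1},
    {"dx":0.3575,"dy":0.1975,"dz":0,"rx":0,"ry":0,"rz":0,"grip":-1},
    {"dx":0.3575,"dy":0.1975,"dz":0,"rx":0,"ry":0,"rz":0,"grip":-1},
    {"dx":0.3575,"dy":0.1975,"dz":0,"rx":0,"ry":0,"rz":0,"grip":-1}
  ]
}}

```text
time: 2.5
eef_pos: [0.6781, -0.0974, 0.4434]
tool_rot: [0.708, 0.706, -0.001, -0.0]
contact_force: [0.4, -0.6, 0.3]
width: 0.0005
finger_force: 0.0
```

```bash
python3 - <<'E'
from h import *
s=get_state(); print(s['eef_pos'],s['width'],s['qd'].round(3), s['contact_force'])
w=snap('wrist','w3')
print(proj('w3',[[.6,-.133,.277],[.707,-.145,.267]]))
E
```

```text
[ 0.67809625 -0.09735045  0.44339637] 0.0004990437862783903 [ 0.007 -0.015  0.001 -0.003 -0.001  0.001 -0.   ] [ 0.40417974 -0.64777419  0.31148602]
[[247.68103966 223.27828867]
 [345.38877872 230.42239371]]
```

Call:
{"name": "apply_moves", "arguments": {
  "plan": [
    {"dx":0,"dy":0,"dz":0.09,"rx":0,"ry":0,"rz":0,"grip":-1},
    {"dx":0,"dy":0,"dz":0.18,"rx":0,"ry":0,"rz":0,"grip":-1},
    {"dx":0,"dy":0,"dz":0.27,"rx":0,"ry":0,"rz":0,"grip":-1},
    {"dx":0,"dy":0,"dz":0.36,"rx":0,"ry":0,"rz":0,"grip":-1},
    {"dx":0,"dy":0,"dz":0.42,"rx":0,"ry":0,"rz":0,"grip":-1},
    {"dx":0,"dy":0,"dz":0.455,"rx":0,"ry":0,"rz":0,"grip":-1},
    {"dx":0,"dy":0,"dz":0.455,"rx":0,"ry":0,"rz":0,"grip":-1}
  ]
}}

```text
time: 3.13
eef_pos: [0.6763, -0.0966, 0.2586]
tool_rot: [0.708, 0.706, -0.002, -0.002]
contact_force: [0.2, 0.8, -0.7]
width: 0.0007
finger_force: 0.0
```

```bash
python3 - <<'E'
import numpy as np
for k in range(0,25):
    f=np.radians(25-7.5*k); p=.088*np.array([np.cos(f),np.sin(f)])
    print(k,(p/.4).round(4))
E
```

```text
0 [0.1994 0.093 ]
1 [0.2098 0.0662]
2 [0.2167 0.0382]
3 [0.2198 0.0096]
4 [ 0.2192 -0.0192]
5 [ 0.2148 -0.0476]
6 [ 0.2067 -0.0752]
7 [ 0.1951 -0.1016]
8 [ 0.1802 -0.1262]
9 [ 0.1622 -0.1486]
10 [ 0.1414 -0.1685]
11 [ 0.1182 -0.1855]
12 [ 0.093  -0.1994]
13 [ 0.0662 -0.2098]
14 [ 0.0382 -0.2167]
15 [ 0.0096 -0.2198]
16 [-0.0192 -0.2192]
17 [-0.0476 -0.2148]
18 [-0.0752 -0.2067]
19 [-0.1016 -0.1951]
20 [-0.1262 -0.1802]
21 [-0.1486 -0.1622]
22 [-0.1685 -0.1414]
23 [-0.1855 -0.1182]
24 [-0.1994 -0.093 ]
```

Call:
{"name": "apply_moves", "arguments": {
  "plan": [
    {"dx":-0.027,"dy":0.01,"dz":0,"rx":0,"ry":0,"rz":0,"grip":-1},
    {"dx":-0.055,"dy":0.017,"dz":0,"rx":0,"ry":0,"rz":0,"grip":-1},
    {"dx":-0.083,"dy":0.02,"dz":0,"rx":0,"ry":0,"rz":0,"grip":-1},
    {"dx":-0.112,"dy":0.02,"dz":0,"rx":0,"ry":0,"rz":0,"grip":-1},
    {"dx":-0.141,"dy":0.015,"dz":0,"rx":0,"ry":0,"rz":0,"grip":-1},
    {"dx":-0.168,"dy":0.007,"dz":0,"rx":0,"ry":0,"rz":0,"grip":-1},
    {"dx":-0.195,"dy":-0.004,"dz":0,"rx":0,"ry":0,"rz":0,"grip":-1},
    {"dx":-0.219,"dy":-0.019,"dz":0,"rx":0,"ry":0,"rz":0,"grip":-1}
  ]
}}

```text
time: 3.8
eef_pos: [0.6717, -0.1832, 0.2642]
tool_rot: [0.707, 0.707, 0.001, 0.0]
contact_force: [0.4, 6.9, 0.3]
width: 0.0004
finger_force: 2.5
```

Call:
{"name": "apply_moves", "arguments": {
  "plan": [
    {"dx":-0.022,"dy":-0.018,"dz":0,"rx":0,"ry":0,"rz":0,"grip":-1},
    {"dx":-0.042,"dy":-0.039,"dz":0,"rx":0,"ry":0,"rz":0,"grip":-1},
    {"dx":-0.059,"dy":-0.062,"dz":0,"rx":0,"ry":0,"rz":0,"grip":-1},
    {"dx":-0.073,"dy":-0.087,"dz":0,"rx":0,"ry":0,"rz":0,"grip":-1},
    {"dx":-0.084,"dy":-0.114,"dz":0,"rx":0,"ry":0,"rz":0,"grip":-1},
    {"dx":-0.09,"dy":-0.142,"dz":0,"rx":0,"ry":0,"rz":0,"grip":-1},
    {"dx":-0.094,"dy":-0.171,"dz":0,"rx":0,"ry":0,"rz":0,"grip":-1},
    {"dx":-0.093,"dy":-0.199,"dz":0,"rx":0,"ry":0,"rz":0,"grip":-1}
  ]
}}

```text
time: 4.47
eef_pos: [0.5926, -0.2214, 0.265]
tool_rot: [0.707, 0.707, 0.002, 0.002]
contact_force: [6.9, 2.5, 0.8]
width: 0.0004
finger_force: 2.7
```

Call:
{"name": "apply_moves", "arguments": {
  "plan": [
    {"dx":0.004,"dy":-0.028,"dz":0,"rx":0,"ry":0,"rz":0,"grip":-1},
    {"dx":0.012,"dy":-0.056,"dz":0,"rx":0,"ry":0,"rz":0,"grip":-1},
    {"dx":0.024,"dy":-0.082,"dz":0,"rx":0,"ry":0,"rz":0,"grip":-1},
    {"dx":0.039,"dy":-0.107,"dz":0,"rx":0,"ry":0,"rz":0,"grip":-1},
    {"dx":0.057,"dy":-0.129,"dz":0,"rx":0,"ry":0,"rz":0,"grip":-1},
    {"dx":0.078,"dy":-0.149,"dz":0,"rx":0,"ry":0,"rz":0,"grip":-1},
    {"dx":0.101,"dy":-0.166,"dz":0,"rx":0,"ry":0,"rz":0,"grip":-1},
    {"dx":0.101,"dy":-0.166,"dz":0,"rx":0,"ry":0,"rz":0,"grip":-1}
  ]
}}

```text
time: 5.13
eef_pos: [0.525, -0.1803, 0.2649]
tool_rot: [0.707, 0.707, 0.001, 0.002]
contact_force: [0.5, 0.3, -0.5]
width: 0.0004
finger_force: 0.0
```

```bash
python3 - <<'E'
from h import *
a=snap('scene','s4');b=snap('side','d4');w=snap('wrist','w4')
print(get_state()['eef_pos'],get_state()['contact_force'])
print(proj('w4',[[.6,-.133,.277]]),proj('s4',[[.6,-.133,.277]]),proj('d4',[[.6,-.133,.277]]))
r=lambda i,x,y,w,h,W,H:cv2.resize(i[y:y+h,x:x+w],(W,H),interpolation=cv2.INTER_CUBIC)
cv2.imwrite('pics/c4.png',np.hstack([r(a,220,110,100,150,400,600),r(b,290,115,100,150,400,600)]))
E
```

```text
[ 0.52513368 -0.18100816  0.26347239] [ 0.40104945  0.28753009 -0.89158245]
[[493.01693665 173.11697219]] [[275.81673383 138.27431406]] [[338.04751847 144.93099501]]
```

View pics/c4.png

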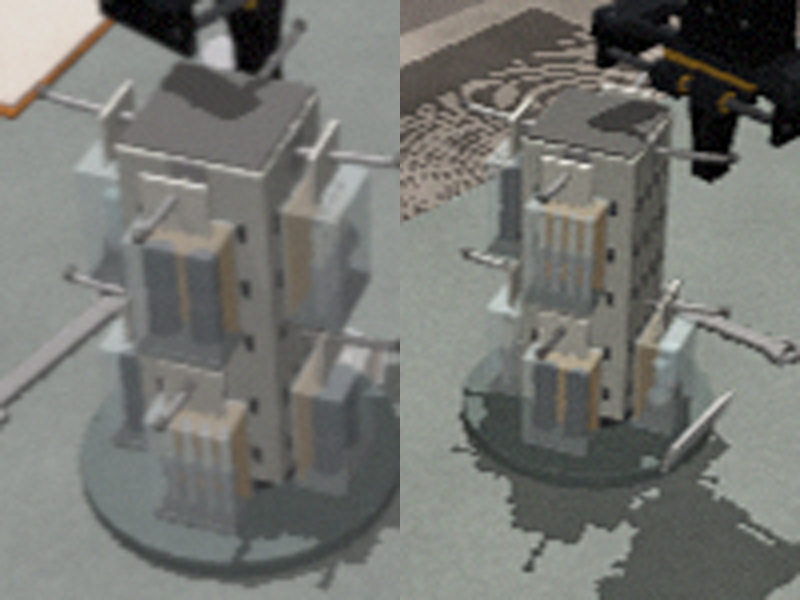

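The scene crop (4x) shows the empty hook's ball at crop (298,25), and the side crop at (733,157). Column top corners are at scene (118,145), (265,172), (318,95) and side (522,140), (637,160), (668,105).

```bash
python3 - <<'E'
from h import *
S=lambda x,y:(220+x/4,110+y/4); D=lambda x,y:(290+(x-400)/4,115+y/4)
ball=tri(('s4',S(298,25)),('d4',D(733,157)));print('ball',ball)
# fit column top square: unknown cx,cy,yaw ; corners scene: left,near,right; side: left,near,right
from scipy.optimize import least_squares
obs=[('s4',S(118,145)),('s4',S(265,172)),('s4',S(318,95)),('d4',D(522,140)),('d4',D(637,160)),('d4',D(668,105)),('d4',D(548,92))]
for f,p in obs: print(f,atz(f,p,.277).round(4))
W=[atz(f,p,.277)[:2] for f,p in obs]
def res(q,ret=0):
    c,s=np.cos(q[2]),np.sin(q[2]);C=np.array([[c,-s],[s,c]])@np.array([[45,45,-45,-45],[45,-45,45,-45]])/1000+q[:2,None]
    return np.concatenate([(C.T[np.argmin(np.linalg.norm(C.T-w,axis=1))]-w) for w in W])
for y0 in(-.7,-.4,.0,.4):
    r=least_squares(res,[.6,-.133,y0],loss='soft_l1',f_scale=.004);print(r.x,np.degrees(r.x[2]),r.cost)
E
```

```text
ball (array([ 0.4968549 , -0.17393186,  0.27052836]), array([0.0002, 0.0002]))
s4 [ 0.6606 -0.1542  0.277 ]
s4 [ 0.6251 -0.0754  0.277 ]
s4 [ 0.5513 -0.1055  0.277 ]
d4 [ 0.6136 -0.0725  0.277 ]
d4 [ 0.5348 -0.1112  0.277 ]
d4 [ 0.5767 -0.1921  0.277 ]
d4 [ 0.655  -0.1416  0.277 ]
[ 0.59851184 -0.13149887 -1.13417906] -64.98367323126212 0.00012315799517668784
[ 0.59851184 -0.13149887 -1.13417911] -64.98367612679755 0.00012315799517669015
[ 0.59851185 -0.13149887  0.43661696] 25.016309303322053 0.00012315799517720734
[ 0.59851185 -0.13149887  0.43661657] 25.01628648249246 0.00012315799517971773
```

Call:
{"name": "apply_moves", "arguments": {
  "plan": [
    {"dx":0.02,"dy":-0.01,"dz":0,"rx":0,"ry":0,"rz":0,"grip":-1},
    {"dx":0.04,"dy":-0.019,"dz":0,"rx":0,"ry":0,"rz":0,"grip":-1},
    {"dx":0.061,"dy":-0.027,"dz":0,"rx":0,"ry":0,"rz":0,"grip":-1},
    {"dx":0.061,"dy":-0.027,"dz":0,"rx":0,"ry":0,"rz":0,"grip":-1},
    {"dx":0.061,"dy":-0.027,"dz":0,"rx":0,"ry":0,"rz":0,"grip":-1},
    {"dx":0.03,"dy":-0.04,"dz":0,"rx":0,"ry":0,"rz":0,"grip":-1},
    {"dx":0.0,"dy":-0.05,"dz":-0.08,"rx":0,"ry":0,"rz":0,"grip":-1},
    {"dx":0.0,"dy":-0.05,"dz":-0.16,"rx":0,"ry":0,"rz":0,"grip":-1}
  ]
}}

```text
time: 5.95
eef_pos: [0.5028, -0.1826, 0.3257]
tool_rot: [0.708, 0.706, -0.002, -0.002]
contact_force: [0.8, -1.1, 0.9]
width: 0.0002
finger_force: 0.0
```

The rack should now point to the front. Next I'll move to above the middle pack (centre about (0.538,0.181), yaw about -9°), turn the hand so it closes across the pack's width, and take clear pictures of the rack on the way.

Call:
{"name": "apply_moves", "arguments": {
  "plan": [
    {"dx":0.1,"dy":0.0,"dz":-0.05,"rx":0,"ry":0,"rz":-0.019,"grip":-1},
    {"dx":0.2,"dy":0.01,"dz":-0.05,"rx":0,"ry":0,"rz":-0.038,"grip":0},
    {"dx":0.3,"dy":0.02,"dz":-0.05,"rx":0,"ry":0,"rz":-0.057,"grip":1},
    {"dx":0.4,"dy":0.03,"dz":-0.05,"rx":0,"ry":0,"rz":-0.076,"grip":1},
    {"dx":0.5,"dy":0.04,"dz":-0.05,"rx":0,"ry":0,"rz":-0.095,"grip":1},
    {"dx":0.6,"dy":0.05,"dz":-0.05,"rx":0,"ry":0,"rz":-0.114,"grip":1},
    {"dx":0.7,"dy":0.06,"dz":-0.05,"rx":0,"ry":0,"rz":-0.133,"grip":1},
    {"dx":0.8,"dy":0.07,"dz":-0.05,"rx":0,"ry":0,"rz":-0.152,"grip":1}
  ]
}}

```text
time: 6.62
eef_pos: [0.533, 0.1418, 0.3466]
tool_rot: [0.301, 0.954, 0.0, -0.0]
contact_force: [1.0, -0.0, -1.0]
width: 0.0392
finger_force: 0.0
```

```bash
python3 - <<'E'
from h import *
s=get_state();R=Ro.from_quat(s['tool_rot']).as_matrix();print(s['eef_pos'],R[:,1])
c=(np.array([.538,.181,.28])-s['eef_pos']);print('tool shift',(R.T@c/.4).round(4))
E
```

```text
[0.53302886 0.14175768 0.34655176] [ 5.73499620e-01  8.19205824e-01 -5.61101726e-05]
tool shift [0.046  0.0875 0.1664]
```

Call:
{"name": "apply_moves", "arguments": {
  "plan": [
    {"dx":0.025,"dy":0.05,"dz":0.04,"rx":0,"ry":0,"rz":-0.019,"grip":1},
    {"dx":0.05,"dy":0.094,"dz":0.08,"rx":0,"ry":0,"rz":-0.038,"grip":1},
    {"dx":0.05,"dy":0.094,"dz":0.12,"rx":0,"ry":0,"rz":-0.057,"grip":1},
    {"dx":0.05,"dy":0.094,"dz":0.167,"rx":0,"ry":0,"rz":-0.0725,"grip":1},
    {"dx":0.05,"dy":0.094,"dz":0.167,"rx":0,"ry":0,"rz":-0.0725,"grip":1},
    {"dx":0.05,"dy":0.094,"dz":0.167,"rx":0,"ry":0,"rz":-0.0725,"grip":1},
    {"dx":0.05,"dy":0.094,"dz":0.167,"rx":0,"ry":0,"rz":-0.0725,"grip":1}
  ]
}}

```text
time: 7.2
eef_pos: [0.5388, 0.1822, 0.2808]
tool_rot: [0.082, 0.997, 0.0, 0.0]
contact_force: [0.1, 1.1, 1.1]
width: 0.0833
finger_force: 0.0
```

```bash
python3 - <<'E'
from h import *
s=get_state();R=Ro.from_quat(s['tool_rot']).as_matrix();print(s['eef_pos'],R[:,1],s['width'])
a=snap('scene','s5');b=snap('side','d5');w=snap('wrist','w5')
P=proj('w5',[[.538,.181,.084]])[0];print(P)
r=lambda i,x,y,w,h,W,H:cv2.resize(i[y:y+h,x:x+w],(W,H),interpolation=cv2.INTER_CUBIC)
x,y=np.clip((P-[100,75]).astype(int),0,[440,250]);print(x,y)
o=np.vstack([np.hstack([r(a,230,105,100,75,400,300),r(b,295,115,100,75,400,300)]),np.hstack([r(w,x,y,200,150,400,300),r(b,330,180,60,45,400,300)])])
cv2.imwrite('pics/c5.png',o)
E
```

```text
[0.53883611 0.18221216 0.280772  ] [1.63883404e-01 9.86479625e-01 4.23167726e-04] 0.08327579938800891
[316.7919725  185.89236068]
216 110
```

View pics/c5.png

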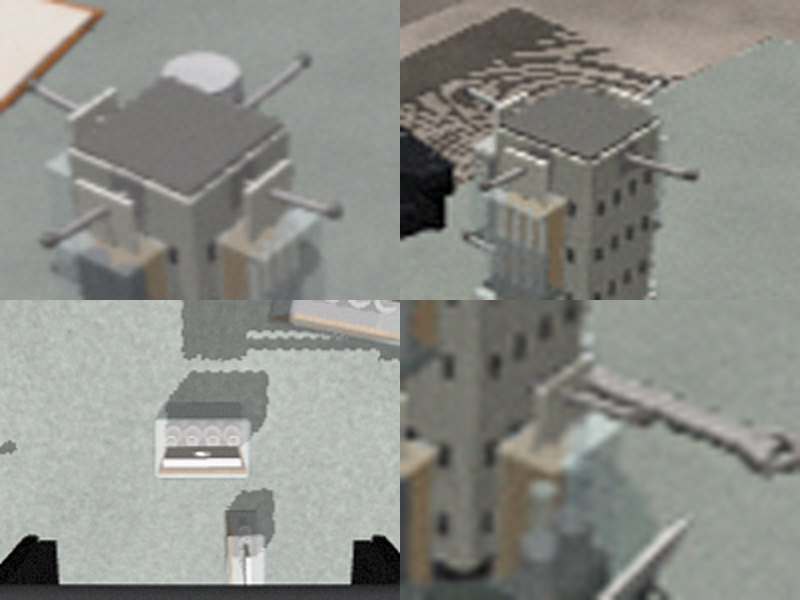

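The hook's ball is at scene (305.8,120) and side (368,158.5). The wrist view shows the pack square to the hand, with the tab's top strip from crop (161,463) to (244,463). I'll compute the positions.

```bash
cat > col.py <<'E'
from h import *
from scipy.optimize import least_squares
def col(obs,y0):
    W=[atz(f,p,.277)[:2] for f,p in obs]
    for w in W: print(w.round(4),end=' ')
    def res(q):
        c,s=np.cos(q[2]),np.sin(q[2]);C=np.array([[c,-s],[s,c]])@np.array([[45,45,-45,-45],[45,-45,45,-45]])/1000+q[:2,None]
        return np.concatenate([(C.T[np.argmin(np.linalg.norm(C.T-w,axis=1))]-w) for w in W])
    r=least_squares(res,[.599,-.132,y0],loss='soft_l1',f_scale=.004);print('\ncol',r.x,np.degrees(r.x[2]),r.cost);return r.x
E
python3 - <<'E'
from col import *
b,e=tri(('s5',(305.75,120)),('d5',(368,158.5)));print('ball',b,e)
q=col([('s5',(248,142.5)),('s5',(278,154.25)),('s5',(301.75,137.5)),('d5',(319.25,147)),('d5',(343,155)),('d5',(359.5,145.5)),('d5',(333.75,137))],.15)
v=b[:2]-q[:2];print('ball angle',np.degrees(np.arctan2(v[1],v[0]))%360,np.linalg.norm(v))
W=lambda u,v:(216+u/2,110+(v-300)/2)
A,B=atz('w5',W(161,463),.118),atz('w5',W(244,463),.118);print('tab',A,B,(A+B)/2,np.degrees(np.arctan2(*(B-A)[:2])))
A,B=atz('w5',W(155,420),.084),atz('w5',W(250,475),.084);print('shell diag',A,B,(A+B)/2)
print('holder',proj('d5',[[.488,-.154,.046]]))
E
```

```text
ball [ 0.4907177  -0.14279598  0.27046048] [0.0006 0.0006]
[ 0.6529 -0.1675] [ 0.6402 -0.0856] [ 0.559  -0.0912] [ 0.6295 -0.083 ] [ 0.5472 -0.0982] [ 0.5531 -0.1768] [ 0.6454 -0.1615] 
col [ 0.59775713 -0.1306637   0.1143788 ] 6.553422711055377 0.0001358770142723585
ball angle 186.4665364930117 0.10772479678745546
tab [0.53356372 0.16042272 0.118     ] [0.54057989 0.20304743 0.118     ] [0.53707181 0.18173507 0.118     ] 9.347250917694122
shell diag [0.51552043 0.15788043 0.084     ] [0.55615919 0.20655096 0.084     ] [0.53583981 0.1822157  0.084     ]
holder [[366.05637951 219.87978731]]
```

```bash
python3 - <<'E'
from h import *
B={}
for n,a,b in(('+y',(312,157.75),(316.75,161.25)),('+x',(242,165),(312.5,138)),('-y',(238,126.75),(360,136.25)),('e',(305.75,120),(368,158.5))):
    B[n],e=tri(('s5',a),('d5',b));print(n,B[n].round(4),e)
v=B['+y']-B['-y'];c=(B['+y']+B['-y'])/2;print('ctr',c,np.linalg.norm(v),'yaw',np.degrees(np.arctan2(-v[0],v[1])))
for n in('+x','e'):
    u=B[n]-c;print(n,np.degrees(np.arctan2(u[1],u[0])),np.linalg.norm(u))
E
```

```text
+y [ 0.5888 -0.033   0.2648] [0. 0.]
+x [ 0.7065 -0.1295  0.2629] [0.0005 0.0005]
-y [ 0.612  -0.2484  0.2629] [0.0013 0.0013]
e [ 0.4907 -0.1428  0.2705] [0.0006 0.0006]
ctr [ 0.60039601 -0.14069571  0.26386855] 0.21666438206994756 yaw 6.1649350849217015
+x 6.044362695920116 0.10672096986315727
e -178.9029595070888 0.10989629815019394
```

The ball triangulation gives column yaw 6.1°, centre near (0.600,-0.140), the empty hook bent about 6° clockwise and about 6 mm up, so its wire runs almost along world -x. Now I'll grasp the pack.

Call:
{"name": "apply_moves", "arguments": {
  "plan": [
    {"dx":0.004,"dy":0,"dz":0.1,"rx":0,"ry":0,"rz":0,"grip":1},
    {"dx":0.004,"dy":0,"dz":0.2,"rx":0,"ry":0,"rz":0,"grip":1},
    {"dx":0.004,"dy":0,"dz":0.3,"rx":0,"ry":0,"rz":0,"grip":1},
    {"dx":0.004,"dy":0,"dz":0.4,"rx":0,"ry":0,"rz":0,"grip":1},
    {"dx":0.004,"dy":0,"dz":0.46,"rx":0,"ry":0,"rz":0,"grip":1},
    {"dx":0.004,"dy":0,"dz":0.5,"rx":0,"ry":0,"rz":0,"grip":1},
    {"dx":0.004,"dy":0,"dz":0.5,"rx":0,"ry":0,"rz":0,"grip":1},
    {"dx":0.004,"dy":0,"dz":0.5,"rx":0,"ry":0,"rz":0,"grip":0.5}
  ]
}}

```text
time: 8.02
eef_pos: [0.5368, 0.1829, 0.0801]
tool_rot: [0.08, 0.997, -0.0, -0.0]
contact_force: [-0.2, 0.7, 0.4]
width: 0.0848
finger_force: 0.0
```

Call:
{"name": "apply_moves", "arguments": {
  "plan": [
    {"dx":0,"dy":0,"dz":0,"rx":0,"ry":0,"rz":0,"grip":0.25},
    {"dx":0,"dy":0,"dz":0,"rx":0,"ry":0,"rz":0,"grip":0},
    {"dx":0,"dy":0,"dz":0,"rx":0,"ry":0,"rz":0,"grip":0},
    {"dx":0,"dy":0,"dz":0,"rx":0,"ry":0,"rz":0,"grip":0},
    {"dx":0,"dy":0,"dz":0,"rx":0,"ry":0,"rz":0,"grip":0},
    {"dx":0,"dy":0,"dz":0,"rx":0,"ry":0,"rz":0,"grip":0}
  ],
  "force": 20
}}

```text
time: 8.52
eef_pos: [0.5371, 0.1829, 0.0805]
tool_rot: [0.08, 0.997, 0.0, 0.001]
contact_force: [-0.6, -1.2, 5.2]
width: 0.0561
finger_force: 20.0
```

Call:
{"name": "apply_moves", "arguments": {
  "plan": [
    {"dx":0,"dy":0,"dz":-0.05,"rx":0,"ry":0,"rz":0,"grip":0},
    {"dx":0,"dy":0,"dz":-0.13,"rx":0,"ry":0,"rz":0,"grip":0},
    {"dx":0,"dy":0,"dz":-0.22,"rx":0,"ry":0,"rz":0,"grip":0},
    {"dx":0,"dy":0,"dz":-0.31,"rx":0,"ry":0,"rz":0,"grip":0},
    {"dx":0.01,"dy":-0.05,"dz":-0.4,"rx":0,"ry":0,"rz":0,"grip":0},
    {"dx":0.02,"dy":-0.12,"dz":-0.45,"rx":0,"ry":0,"rz":0,"grip":0},
    {"dx":0.03,"dy":-0.2,"dz":-0.45,"rx":0,"ry":0,"rz":-0.01,"grip":0},
    {"dx":0.04,"dy":-0.28,"dz":-0.45,"rx":0,"ry":0,"rz":-0.02,"grip":0}
  ]
}}

```text
time: 9.18
eef_pos: [0.5029, 0.0743, 0.2612]
tool_rot: [0.015, 1.0, 0.0, 0.001]
contact_force: [0.6, 0.0, -3.4]
width: 0.0557
finger_force: 20.0
```

Call:
{"name": "apply_moves", "arguments": {
  "plan": [
    {"dx":0.03,"dy":-0.08,"dz":0,"rx":0,"ry":0,"rz":-0.01,"grip":0},
    {"dx":0.06,"dy":-0.17,"dz":0,"rx":0,"ry":0,"rz":-0.02,"grip":0},
    {"dx":0.099,"dy":-0.26,"dz":0,"rx":0,"ry":0,"rz":-0.023,"grip":0},
    {"dx":0.099,"dy":-0.35,"dz":0,"rx":0,"ry":0,"rz":-0.023,"grip":0},
    {"dx":0.099,"dy":-0.44,"dz":0.01,"rx":0,"ry":0,"rz":-0.023,"grip":0},
    {"dx":0.099,"dy":-0.51,"dz":0.025,"rx":0,"ry":0,"rz":-0.023,"grip":0},
    {"dx":0.099,"dy":-0.549,"dz":0.025,"rx":0,"ry":0,"rz":-0.023,"grip":0},
    {"dx":0.099,"dy":-0.549,"dz":0.025,"rx":0,"ry":0,"rz":-0.023,"grip":0}
  ]
}}

```text
time: 9.85
eef_pos: [0.4545, -0.1472, 0.2492]
tool_rot: [-0.052, 0.999, -0.0, -0.001]
contact_force: [-0.3, -0.4, -2.2]
width: 0.0563
finger_force: 20.0
```

Call:
{"name": "apply_moves", "arguments": {
  "plan": [
    {"dx":0,"dy":0,"dz":0,"rx":0,"ry":0,"rz":0,"grip":0},
    {"dx":0,"dy":0,"dz":0,"rx":0,"ry":0,"rz":0,"grip":0},
    {"dx":0,"dy":0,"dz":0,"rx":0,"ry":0,"rz":0,"grip":0}
  ]
}}

```text
time: 10.1
eef_pos: [0.456, -0.1419, 0.2497]
tool_rot: [-0.056, 0.998, 0.0, -0.0]
contact_force: [0.1, -0.4, -1.9]
width: 0.0563
finger_force: 20.0
```

```bash
python3 - <<'E'
from h import *
s=get_state();R=Ro.from_quat(s['tool_rot']).as_matrix();p=s['eef_pos'];print(p,R.round(3),s['contact_force'],s['torque'])
a=snap('scene','s6');b=snap('side','d6');w=snap('wrist','w6')
eye=p-R[:,2]*.0235; ball=np.array([.4907,-.1428,.2705])
o=[]
for f,i in(('s6',a),('d6',b),('w6',w)):
    P=proj(f,[eye,ball]);m=P.mean(0);print(f,P.round(1))
    x,y=np.clip((m-[40,30]).astype(int),0,[560,340]);print(x,y)
    o.append(cv2.resize(i[y:y+60,x:x+80],(400,300),interpolation=cv2.INTER_CUBIC))
o.append(cv2.resize(w,(400,300)))
cv2.imwrite('pics/c6.png',np.vstack([np.hstack(o[:2]),np.hstack(o[2:])]))
E
```

```text
[ 0.45597053 -0.14189642  0.24971401] [[-0.994 -0.112 -0.   ]
 [-0.112  0.994  0.   ]
 [ 0.     0.    -1.   ]] [ 0.11187378 -0.38903761 -1.94749892] [0.16027853 0.00153747 0.02784336]
s6 [[315.6 113.2]
 [305.6 119.7]]
270 86
d6 [[377.1 162.3]
 [367.9 158.7]]
332 130
w6 [[318.6 288.8]
 [308.6 349.5]]
273 289
```

View pics/c6.png

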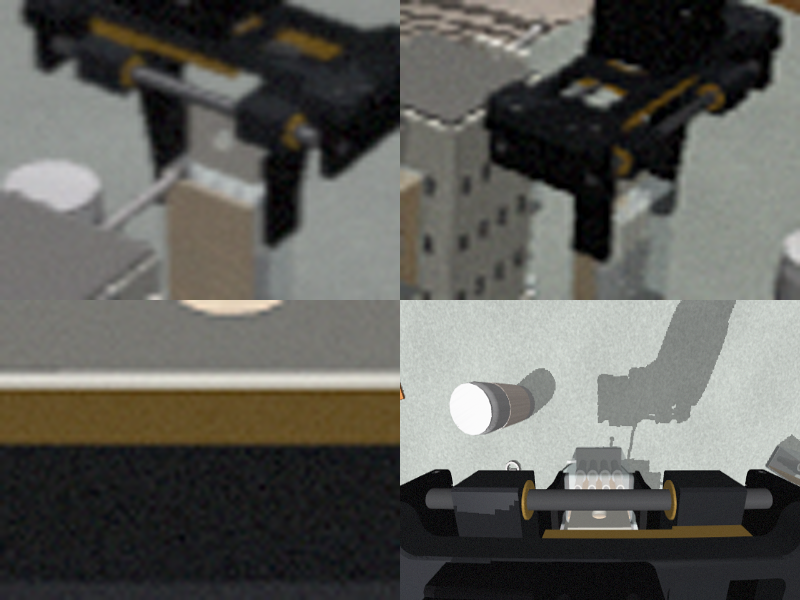

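The scene crop puts the pack's hole at (314.4,113.6), against (315.1,113.5) predicted from the hand pose, and the ball at (305.6,120). The calibration is therefore consistent to about 1–2 mm. Now I'll approach and feel for the ball.

Call:
{"name": "apply_moves", "arguments": {
  "plan": [
    {"dx":-0.02,"dy":-0.002,"dz":0,"rx":0,"ry":0,"rz":0,"grip":0},
    {"dx":-0.04,"dy":-0.005,"dz":0,"rx":0,"ry":0,"rz":0,"grip":0},
    {"dx":-0.05,"dy":-0.006,"dz":0,"rx":0,"ry":0,"rz":0,"grip":0},
    {"dx":-0.06,"dy":-0.007,"dz":0,"rx":0,"ry":0,"rz":0,"grip":0},
    {"dx":-0.06,"dy":-0.007,"dz":0,"rx":0,"ry":0,"rz":0,"grip":0},
    {"dx":-0.06,"dy":-0.007,"dz":0,"rx":0,"ry":0,"rz":0,"grip":0}
  ]
}}

```text
time: 10.75
eef_pos: [0.4801, -0.1433, 0.2495]
tool_rot: [-0.055, 0.998, 0.0, -0.0]
contact_force: [-0.0, 0.1, -3.5]
width: 0.0558
finger_force: 20.0
```

Call:
{"name": "apply_moves", "arguments": {
  "plan": [
    {"dx":-0.003,"dy":0,"dz":0,"rx":0,"ry":0,"rz":0,"grip":0},
    {"dx":-0.006,"dy":-0.001,"dz":0,"rx":0,"ry":0,"rz":0,"grip":0},
    {"dx":-0.009,"dy":-0.001,"dz":0,"rx":0,"ry":0,"rz":0,"grip":0},
    {"dx":-0.009,"dy":-0.001,"dz":0,"rx":0,"ry":0,"rz":0,"grip":0},
    {"dx":-0.009,"dy":-0.001,"dz":0,"rx":0,"ry":0,"rz":0,"grip":0}
  ]
}}

```text
time: 11.17
eef_pos: [0.4835, -0.1433, 0.2498]
tool_rot: [-0.055, 0.998, -0.0, -0.0]
contact_force: [0.3, 0.7, -1.6]
width: 0.0558
finger_force: 20.0
```

Call:
{"name": "apply_moves", "arguments": {
  "plan": [
    {"dx":-0.003,"dy":0,"dz":0,"rx":0,"ry":0,"rz":0,"grip":0},
    {"dx":-0.005,"dy":-0.001,"dz":0,"rx":0,"ry":0,"rz":0,"grip":0},
    {"dx":-0.0075,"dy":-0.001,"dz":0,"rx":0,"ry":0,"rz":0,"grip":0},
    {"dx":-0.0075,"dy":-0.001,"dz":0,"rx":0,"ry":0,"rz":0,"grip":0},
    {"dx":-0.0075,"dy":-0.001,"dz":0,"rx":0,"ry":0,"rz":0,"grip":0}
  ]
}}

```text
time: 11.58
eef_pos: [0.4862, -0.1433, 0.2494]
tool_rot: [-0.055, 0.998, 0.0, -0.001]
contact_force: [-2.9, 1.1, -2.5]
width: 0.0562
finger_force: 20.0
```

Call:
{"name": "apply_moves", "arguments": {
  "plan": [
    {"dx":-0.0025,"dy":0,"dz":0,"rx":0,"ry":0,"rz":0,"grip":0},
    {"dx":-0.0025,"dy":0,"dz":0,"rx":0,"ry":0,"rz":0,"grip":0},
    {"dx":-0.0025,"dy":0,"dz":0,"rx":0,"ry":0,"rz":0,"grip":0}
  ]
}}

```text
time: 11.83
eef_pos: [0.487, -0.1431, 0.2493]
tool_rot: [-0.055, 0.998, 0.0, -0.001]
contact_force: [-3.8, 1.7, -3.4]
width: 0.0559
finger_force: 20.0
```

```bash
python3 - <<'E'
from h import *
for i in range(4):
    s=get_state();print(s['eef_pos'].round(4),s['contact_force'].round(2),s['torque'].round(3));grab_frame('wrist')
E
```

```text
[ 0.487  -0.1431  0.2493] [-3.81  1.69 -3.44] [ 0.437  0.87  -0.001]
[ 0.487  -0.1431  0.2493] [-4.68  1.14 -2.36] [0.398 0.928 0.082]
[ 0.487  -0.1431  0.2493] [-5.26  1.01 -3.2 ] [0.44  0.958 0.073]
[ 0.487  -0.1431  0.2493] [-5.18  1.75 -2.17] [0.43  0.933 0.04 ]
```

Call:
{"name": "apply_moves", "arguments": {
  "plan": [
    {"dx":0,"dy":0.002,"dz":0,"rx":0,"ry":0,"rz":0,"grip":0},
    {"dx":0,"dy":0.004,"dz":0,"rx":0,"ry":0,"rz":0,"grip":0},
    {"dx":0,"dy":0.004,"dz":0,"rx":0,"ry":0,"rz":0,"grip":0}
  ]
}}

```text
time: 12.28
eef_pos: [0.4875, -0.1416, 0.2496]
tool_rot: [-0.055, 0.998, -0.0, 0.0]
contact_force: [-2.4, 1.1, -4.9]
width: 0.0557
finger_force: 20.0
```

```bash
cat > f.py <<'E'
from h import *
F=[];T=[]
for i in range(4):
    s=get_state();F.append(s['contact_force']);T.append(s['torque']);grab_frame('wrist')
R=Ro.from_quat(s['tool_rot']).as_matrix()
print(s['time'],s['eef_pos'].round(4),'F',np.mean(F,0).round(2),'T',np.mean(T,0).round(3),'tilt',R[:,2].round(3))
E
python3 f.py
```

```text
12.4333 [ 0.4875 -0.1416  0.2497] F [-2.23  0.3  -4.59] T [0.212 0.421 0.007] tilt [-0.  0. -1.]
```

Call:
{"name": "apply_moves", "arguments": {
  "plan": [
    {"dx":0,"dy":0,"dz":0.002,"rx":0,"ry":0,"rz":0,"grip":0},
    {"dx":0,"dy":0,"dz":0.004,"rx":0,"ry":0,"rz":0,"grip":0},
    {"dx":0,"dy":0,"dz":0.004,"rx":0,"ry":0,"rz":0,"grip":0}
  ]
}}

```text
time: 12.73
eef_pos: [0.4879, -0.1417, 0.2484]
tool_rot: [-0.055, 0.998, -0.0, 0.001]
contact_force: [0.1, -0.3, -3.6]
width: 0.0562
finger_force: 20.0
```

```bash
python3 f.py
```

```text
12.8833 [ 0.4878 -0.1417  0.2484] F [ 0.13  0.04 -2.66] T [ 0.167 -0.043  0.008] tilt [ 0.001 -0.    -1.   ]
```

Call:
{"name": "apply_moves", "arguments": {
  "plan": [
    {"dx":-0.0025,"dy":0,"dz":0,"rx":0,"ry":0,"rz":0,"grip":0},
    {"dx":-0.005,"dy":0,"dz":0.0005,"rx":0,"ry":0,"rz":0,"grip":0},
    {"dx":-0.0075,"dy":0,"dz":0.001,"rx":0,"ry":0,"rz":0,"grip":0},
    {"dx":-0.0075,"dy":0,"dz":0.001,"rx":0,"ry":0,"rz":0,"grip":0}
  ]
}}

```text
time: 13.27
eef_pos: [0.4906, -0.1413, 0.2477]
tool_rot: [-0.055, 0.998, -0.0, 0.0]
contact_force: [-0.8, 0.6, -2.3]
width: 0.0558
finger_force: 20.0
```

```bash
python3 f.py
```

```text
13.4167 [ 0.4904 -0.1414  0.2477] F [-0.28  0.1  -2.  ] T [ 0.151 -0.081  0.017] tilt [-0. -0. -1.]
```

Call:
{"name": "apply_moves", "arguments": {
  "plan": [
    {"dx":-0.0025,"dy":0,"dz":0.0005,"rx":0,"ry":0,"rz":0,"grip":0},
    {"dx":-0.005,"dy":-0.0005,"dz":0.001,"rx":0,"ry":0,"rz":0,"grip":0},
    {"dx":-0.0075,"dy":-0.001,"dz":0.002,"rx":0,"ry":0,"rz":0,"grip":0},
    {"dx":-0.0075,"dy":-0.001,"dz":0.002,"rx":0,"ry":0,"rz":0,"grip":0}
  ]
}}

```text
time: 13.8
eef_pos: [0.4937, -0.1413, 0.2469]
tool_rot: [-0.055, 0.998, 0.0, 0.0]
contact_force: [-0.1, -0.0, -1.0]
width: 0.0559
finger_force: 20.0
```

```bash
python3 f.py
```

```text
13.95 [ 0.4936 -0.1413  0.247 ] F [ 0.57  0.5  -1.73] T [ 0.269 -0.138 -0.011] tilt [ 0.  0. -1.]
```

Call:
{"name": "apply_moves", "arguments": {
  "plan": [
    {"dx":-0.0025,"dy":0,"dz":0.001,"rx":0,"ry":0,"rz":0,"grip":0},
    {"dx":-0.005,"dy":-0.0005,"dz":0.002,"rx":0,"ry":0,"rz":0,"grip":0},
    {"dx":-0.0075,"dy":-0.001,"dz":0.0025,"rx":0,"ry":0,"rz":0,"grip":0},
    {"dx":-0.01,"dy":-0.001,"dz":0.0035,"rx":0,"ry":0,"rz":0,"grip":0},
    {"dx":-0.01,"dy":-0.001,"dz":0.0035,"rx":0,"ry":0,"rz":0,"grip":0}
  ]
}}

```text
time: 14.42
eef_pos: [0.4976, -0.1414, 0.2454]
tool_rot: [-0.055, 0.998, -0.0, -0.0]
contact_force: [0.7, 0.2, -2.0]
width: 0.056
finger_force: 20.0
```

```bash
python3 f.py
```

```text
14.5667 [ 0.4974 -0.1415  0.2455] F [ 0.25 -0.08 -2.43] T [ 0.141 -0.018  0.025] tilt [-0. -0. -1.]
```

Call:
{"name": "apply_moves", "arguments": {
  "plan": [
    {"dx":-0.003,"dy":0,"dz":0.001,"rx":0,"ry":0,"rz":0,"grip":0},
    {"dx":-0.006,"dy":-0.0005,"dz":0.002,"rx":0,"ry":0,"rz":0,"grip":0},
    {"dx":-0.009,"dy":-0.001,"dz":0.003,"rx":0,"ry":0,"rz":0,"grip":0},
    {"dx":-0.0125,"dy":-0.001,"dz":0.0035,"rx":0,"ry":0,"rz":0,"grip":0},
    {"dx":-0.0125,"dy":-0.001,"dz":0.0035,"rx":0,"ry":0,"rz":0,"grip":0}
  ]
}}

```text
time: 15.03
eef_pos: [0.5027, -0.1412, 0.244]
tool_rot: [-0.055, 0.998, 0.0, -0.0]
contact_force: [0.1, 0.3, -1.7]
width: 0.0559
finger_force: 20.0
```

```bash
python3 f.py
```

```text
15.1833 [ 0.5024 -0.1412  0.2441] F [ 0.08 -0.16 -2.02] T [ 0.128 -0.018 -0.013] tilt [-0.  0. -1.]
```

No contact forces so far, and the hole is about 10 mm past the ball. I'll check it is really threaded by feeling for the wire: lift a little, then lower a little.

Call:
{"name": "apply_moves", "arguments": {
  "plan": [
    {"dx":0,"dy":0,"dz":-0.004,"rx":0,"ry":0,"rz":0,"grip":0},
    {"dx":0,"dy":0,"dz":-0.008,"rx":0,"ry":0,"rz":0,"grip":0},
    {"dx":0,"dy":0,"dz":-0.008,"rx":0,"ry":0,"rz":0,"grip":0}
  ]
}}

```text
time: 15.48
eef_pos: [0.5023, -0.1412, 0.2472]
tool_rot: [-0.055, 0.998, 0.0, -0.0]
contact_force: [0.7, -0.4, -5.5]
width: 0.0561
finger_force: 20.0
```

```bash
python3 f.py
```

```text
15.6333 [ 0.5023 -0.1413  0.2471] F [ 0.57 -0.17 -5.29] T [ 0.106 -0.125 -0.018] tilt [-0.  0. -1.]
```

Call:
{"name": "apply_moves", "arguments": {
  "plan": [
    {"dx":0,"dy":0,"dz":0.008,"rx":0,"ry":0,"rz":0,"grip":0},
    {"dx":0,"dy":0,"dz":0.014,"rx":0,"ry":0,"rz":0,"grip":0},
    {"dx":0,"dy":0,"dz":0.014,"rx":0,"ry":0,"rz":0,"grip":0}
  ]
}}

```text
time: 15.93
eef_pos: [0.5026, -0.1413, 0.2417]
tool_rot: [-0.055, 0.998, -0.0, 0.0]
contact_force: [-0.1, -0.5, -0.4]
width: 0.0559
finger_force: 20.0
```

```bash
python3 f.py
```

```text
16.0833 [ 0.5026 -0.1413  0.242 ] F [ 0.17  0.03 -1.43] T [ 0.166 -0.053 -0.031] tilt [ 0. -0. -1.]
```

It is threaded: vertical play is about 5 mm (wire felt above and below), matching an 11 mm hole on a 6 mm wire. I'll slide it in, following the wire.

Call:
{"name": "apply_moves", "arguments": {
  "plan": [
    {"dx":-0.004,"dy":0,"dz":-0.0045,"rx":0,"ry":0,"rz":0,"grip":0},
    {"dx":-0.008,"dy":-0.001,"dz":-0.004,"rx":0,"ry":0,"rz":0,"grip":0},
    {"dx":-0.012,"dy":-0.0015,"dz":-0.003,"rx":0,"ry":0,"rz":0,"grip":0},
    {"dx":-0.016,"dy":-0.002,"dz":-0.0025,"rx":0,"ry":0,"rz":0,"grip":0},
    {"dx":-0.02,"dy":-0.0025,"dz":-0.002,"rx":0,"ry":0,"rz":0,"grip":0},
    {"dx":-0.02,"dy":-0.0025,"dz":-0.002,"rx":0,"ry":0,"rz":0,"grip":0}
  ]
}}

```text
time: 16.63
eef_pos: [0.5108, -0.1413, 0.2424]
tool_rot: [-0.055, 0.998, 0.0, -0.0]
contact_force: [-0.3, -0.5, -2.2]
width: 0.0555
finger_force: 20.0
```

```bash
python3 f.py
```

```text
16.7833 [ 0.5105 -0.1414  0.2425] F [-0.46 -0.12 -2.15] T [ 0.118 -0.024  0.006] tilt [-0. -0. -1.]
```

Call:
{"name": "apply_moves", "arguments": {
  "plan": [
    {"dx":-0.004,"dy":-0.0005,"dz":0.0005,"rx":0,"ry":0,"rz":0,"grip":0},
    {"dx":-0.008,"dy":-0.001,"dz":0.001,"rx":0,"ry":0,"rz":0,"grip":0},
    {"dx":-0.012,"dy":-0.002,"dz":0.0015,"rx":0,"ry":0,"rz":0,"grip":0},
    {"dx":-0.016,"dy":-0.0025,"dz":0.002,"rx":0,"ry":0,"rz":0,"grip":0},
    {"dx":-0.02,"dy":-0.003,"dz":0.0028,"rx":0,"ry":0,"rz":0,"grip":0},
    {"dx":-0.02,"dy":-0.003,"dz":0.0028,"rx":0,"ry":0,"rz":0,"grip":0}
  ]
}}

```text
time: 17.33
eef_pos: [0.5189, -0.1416, 0.2413]
tool_rot: [-0.055, 0.998, 0.0, -0.0]
contact_force: [0.7, 0.7, -1.7]
width: 0.0559
finger_force: 20.0
```

```bash
python3 f.py
```

```text
17.4833 [ 0.5186 -0.1417  0.2414] F [ 0.09 -0.08 -2.17] T [ 0.11  -0.03  -0.007] tilt [-0.  0. -1.]
```

Clean so far. Another 8 mm.

Call:
{"name": "apply_moves", "arguments": {
  "plan": [
    {"dx":-0.004,"dy":-0.0005,"dz":0.0005,"rx":0,"ry":0,"rz":0,"grip":0},
    {"dx":-0.008,"dy":-0.001,"dz":0.001,"rx":0,"ry":0,"rz":0,"grip":0},
    {"dx":-0.012,"dy":-0.002,"dz":0.0015,"rx":0,"ry":0,"rz":0,"grip":0},
    {"dx":-0.016,"dy":-0.0025,"dz":0.002,"rx":0,"ry":0,"rz":0,"grip":0},
    {"dx":-0.02,"dy":-0.003,"dz":0.0028,"rx":0,"ry":0,"rz":0,"grip":0},
    {"dx":-0.02,"dy":-0.003,"dz":0.0028,"rx":0,"ry":0,"rz":0,"grip":0}
  ]
}}

```text
time: 18.03
eef_pos: [0.527, -0.1419, 0.2402]
tool_rot: [-0.055, 0.998, 0.0, -0.0]
contact_force: [-0.2, -0.4, -2.4]
width: 0.0559
finger_force: 20.0
```

```bash
python3 f.py
```

```text
18.1833 [ 0.5266 -0.142   0.2403] F [-0.09 -0.51 -2.23] T [ 0.14  -0.053 -0.009] tilt [-0.  0. -1.]
```

Call:
{"name": "apply_moves", "arguments": {
  "plan": [
    {"dx":-0.004,"dy":-0.0005,"dz":0.0005,"rx":0,"ry":0,"rz":0,"grip":0},
    {"dx":-0.008,"dy":-0.001,"dz":0.001,"rx":0,"ry":0,"rz":0,"grip":0},
    {"dx":-0.012,"dy":-0.002,"dz":0.0015,"rx":0,"ry":0,"rz":0,"grip":0},
    {"dx":-0.015,"dy":-0.0025,"dz":0.002,"rx":0,"ry":0,"rz":0,"grip":0},
    {"dx":-0.015,"dy":-0.0025,"dz":0.002,"rx":0,"ry":0,"rz":0,"grip":0}
  ]
}}

```text
time: 18.65
eef_pos: [0.533, -0.1423, 0.2394]
tool_rot: [-0.055, 0.998, 0.0, -0.0]
contact_force: [-0.3, 0.1, -2.9]
width: 0.0561
finger_force: 20.0
```

```bash
python3 f.py
```

```text
18.8 [ 0.5327 -0.1424  0.2395] F [-0.32  0.22 -2.38] T [ 0.116 -0.019  0.019] tilt [-0. -0. -1.]
```

Call:
{"name": "apply_moves", "arguments": {
  "plan": [
    {"dx":-0.003,"dy":-0.0005,"dz":0.0005,"rx":0,"ry":0,"rz":0,"grip":0},
    {"dx":-0.006,"dy":-0.001,"dz":0.001,"rx":0,"ry":0,"rz":0,"grip":0},
    {"dx":-0.006,"dy":-0.001,"dz":0.001,"rx":0,"ry":0,"rz":0,"grip":0}
  ]
}}

```text
time: 19.1
eef_pos: [0.5353, -0.1425, 0.2391]
tool_rot: [-0.055, 0.998, -0.0, -0.0]
contact_force: [-0.4, -0.7, -1.9]
width: 0.056
finger_force: 20.0
```

```bash
python3 f.py
```

```text
19.25 [ 0.5352 -0.1425  0.2391] F [-0.35 -0.39 -2.13] T [ 0.133 -0.016  0.015] tilt [-0. -0. -1.]
```

Call:
{"name": "apply_moves", "arguments": {
  "plan": [
    {"dx":-0.003,"dy":-0.0005,"dz":0.0005,"rx":0,"ry":0,"rz":0,"grip":0},
    {"dx":-0.005,"dy":-0.001,"dz":0.001,"rx":0,"ry":0,"rz":0,"grip":0},
    {"dx":-0.005,"dy":-0.001,"dz":0.001,"rx":0,"ry":0,"rz":0,"grip":0}
  ]
}}

```text
time: 19.55
eef_pos: [0.5362, -0.1427, 0.2385]
tool_rot: [-0.055, 0.998, 0.0, -0.001]
contact_force: [-5.1, -0.1, 0.7]
width: 0.056
finger_force: 20.0
```

```bash
python3 f.py
```

```text
19.7 [ 0.5362 -0.1427  0.2385] F [-5.83  0.16  0.7 ] T [0.196 1.265 0.126] tilt [-0.002  0.    -1.   ]
```

Call:
{"name": "apply_moves", "arguments": {
  "plan": [
    {"dx":-0.0025,"dy":-0.0005,"dz":0.0005,"rx":0,"ry":0,"rz":0,"grip":0},
    {"dx":-0.004,"dy":-0.001,"dz":0.0005,"rx":0,"ry":0,"rz":0,"grip":0},
    {"dx":-0.004,"dy":-0.001,"dz":0.0005,"rx":0,"ry":0,"rz":0,"grip":0}
  ]
}}

```text
time: 20.0
eef_pos: [0.5363, -0.1429, 0.2382]
tool_rot: [-0.055, 0.998, 0.001, -0.003]
contact_force: [-12.6, 1.7, 5.4]
width: 0.0558
finger_force: 20.0
```

```bash
python3 f.py
```

```text
20.15 [ 0.5363 -0.1429  0.2381] F [-13.56   1.53   5.27] T [0.515 2.955 0.212] tilt [-0.006  0.001 -1.   ]
```

The back of the pack is against the column at eye x=0.536 (0.537 expected), with a contact force of 13.6 N. I'll relieve that, lower the pack onto the wire, and check before release.

Call:
{"name": "apply_moves", "arguments": {
  "plan": [
    {"dx":0.003,"dy":0,"dz":0,"rx":0,"ry":0,"rz":0,"grip":0},
    {"dx":0.005,"dy":0,"dz":0.002,"rx":0,"ry":0,"rz":0,"grip":0},
    {"dx":0.005,"dy":0,"dz":0.004,"rx":0,"ry":0,"rz":0,"grip":0},
    {"dx":0.005,"dy":0,"dz":0.005,"rx":0,"ry":0,"rz":0,"grip":0},
    {"dx":0.005,"dy":0,"dz":0.005,"rx":0,"ry":0,"rz":0,"grip":0}
  ]
}}

```text
time: 20.62
eef_pos: [0.5363, -0.1431, 0.2371]
tool_rot: [-0.055, 0.998, 0.0, -0.001]
contact_force: [-7.4, 2.2, 6.1]
width: 0.0558
finger_force: 20.0
```

```bash
python3 f.py
```

```text
20.7667 [ 0.5362 -0.1431  0.237 ] F [-7.69  1.62  5.86] T [0.315 1.827 0.124] tilt [-0.001  0.    -1.   ]
```

Call:
{"name": "apply_moves", "arguments": {
  "plan": [
    {"dx":0.0025,"dy":0,"dz":-0.001,"rx":0,"ry":0,"rz":0,"grip":0},
    {"dx":0.0025,"dy":0,"dz":-0.001,"rx":0,"ry":0,"rz":0,"grip":0},
    {"dx":0.0025,"dy":0,"dz":-0.001,"rx":0,"ry":0,"rz":0,"grip":0.4},
    {"dx":0.0025,"dy":0,"dz":-0.001,"rx":0,"ry":0,"rz":0,"grip":0.6},
    {"dx":0.0025,"dy":0,"dz":-0.001,"rx":0,"ry":0,"rz":0,"grip":0.75},
    {"dx":0.0025,"dy":0,"dz":-0.001,"rx":0,"ry":0,"rz":0,"grip":0.75},
    {"dx":0.0025,"dy":0,"dz":-0.001,"rx":0,"ry":0,"rz":0,"grip":0.75}
  ]
}}

```text
time: 21.4
eef_pos: [0.536, -0.1432, 0.2369]
tool_rot: [-0.055, 0.998, -0.0, 0.0]
contact_force: [-0.0, -0.0, -0.5]
width: 0.0741
finger_force: 0.0
```

```bash
python3 f.py; python3 -c "
from h import *
print(get_state()['width'])"
```

```text
21.55 [ 0.5359 -0.1432  0.2369] F [-0.05  0.23 -0.09] T [ 0.127 -0.028  0.009] tilt [ 0. -0. -1.]
0.07634142252049671
```

Call:
{"name": "apply_moves", "arguments": {
  "plan": [
    {"dx":0,"dy":0,"dz":-0.03,"rx":0,"ry":0,"rz":0,"grip":0.75},
    {"dx":0,"dy":0,"dz":-0.08,"rx":0,"ry":0,"rz":0,"grip":0.75},
    {"dx":0,"dy":0,"dz":-0.15,"rx":0,"ry":0,"rz":0,"grip":0.75},
    {"dx":0.05,"dy":0,"dz":-0.23,"rx":0,"ry":0,"rz":0,"grip":0.75},
    {"dx":0.05,"dy":0.1,"dz":-0.3,"rx":0,"ry":0,"rz":0,"grip":0.75},
    {"dx":0.05,"dy":0.2,"dz":-0.35,"rx":0,"ry":0,"rz":0,"grip":0.75},
    {"dx":0.05,"dy":0.3,"dz":-0.35,"rx":0,"ry":0,"rz":0,"grip":0.75},
    {"dx":0.05,"dy":0.4,"dz":-0.35,"rx":0,"ry":0,"rz":0,"grip":0.75}
  ]
}}

```text
time: 22.27
eef_pos: [0.4991, 0.0091, 0.3801]
tool_rot: [-0.054, 0.999, 0.0, 0.002]
contact_force: [0.9, 1.0, 0.4]
width: 0.0763
finger_force: 0.0
```

Call:
{"name": "apply_moves", "arguments": {
  "plan": [
    {"dx":0,"dy":0.1,"dz":0,"rx":0,"ry":0,"rz":0,"grip":0.75},
    {"dx":0,"dy":0.2,"dz":0,"rx":0,"ry":0,"rz":0,"grip":0.75},
    {"dx":0,"dy":0.3,"dz":0,"rx":0,"ry":0,"rz":0,"grip":0.75},
    {"dx":0,"dy":0.4,"dz":0,"rx":0,"ry":0,"rz":0,"grip":0.75},
    {"dx":0,"dy":0.4,"dz":0,"rx":0,"ry":0,"rz":0,"grip":0.75},
    {"dx":0,"dy":0.4,"dz":0,"rx":0,"ry":0,"rz":0,"grip":0.75}
  ]
}}

```text
time: 22.77
eef_pos: [0.4808, 0.1693, 0.3776]
tool_rot: [-0.057, 0.998, 0.0, 0.0]
contact_force: [-0.5, -1.7, 0.1]
width: 0.0759
finger_force: 0.0
```

```bash
python3 - <<'E'
from h import *
a=snap('scene','s7');b=snap('side','d7');snap('side','d8')
print(get_state()['eef_pos'],get_state()['contact_force'].round(1))
def mask(x,y): 
    return (cv2.absdiff(cv2.GaussianBlur(cv2.imread(f'pics/{x}.png'),(5,5),0),cv2.GaussianBlur(cv2.imread(f'pics/{y}.png'),(5,5),0)).max(2)>22).astype(np.uint8)
# side: what changed near the rack since d5 vs predicted hull of the hung pack
c,s=np.cos(np.radians(6.3)),np.sin(np.radians(6.3));Rm=np.array([[c,-s,0],[s,c,0],[0,0,1]])
e=np.array([.536,-.143,.260])
K=lambda hx,hy,z0,z1:np.array([[x,y,z] for x in(-hx,hx) for y in(-hy,hy) for z in(z0,z1)])
pts=e+np.vstack([K(.018,.028,-.104,-.02),K(.002,.02,-.02,.014)])@Rm.T
for n,o in(('d7','d5'),('s7','s5')):
    P=proj(n,pts);m=mask(n,o);h=np.zeros_like(m);cv2.fillConvexPoly(h,cv2.convexHull(P.astype(np.int32)),1)
    x0,y0=P.min(0).astype(int)-15;x1,y1=P.max(0).astype(int)+15
    w=np.zeros_like(m);w[y0:y1,x0:x1]=1
    print(n,'hull',P.min(0).round(),P.max(0).round(),'changed inside',(m&h).sum()/h.sum(),'outside in window',(m&w&(1-h)).sum())
    ys,xs=np.nonzero(m&w);print('changed bbox',np.percentile(xs,[2,98]),np.percentile(ys,[2,98]))
print('static',mask('d7','d8')[120:230,300:400].sum())
# column corner template shift (rack rotated?)
for n,o,(x,y,W,H) in(('s7','s5',(235,130,90,60)),('d7','d5',(300,130,45,60))):
    A=cv2.imread(f'pics/{o}.png')[y:y+H,x:x+W];B=cv2.imread(f'pics/{n}.png')[y-8:y+H+8,x-8:x+W+8]
    r=cv2.matchTemplate(B,A,cv2.TM_CCOEFF_NORMED);print(n,cv2.minMaxLoc(r)[1],np.array(cv2.minMaxLoc(r)[3])-8)
E
```

```text
[0.4819587  0.16538213 0.37732909] [ 0.2 -0.4 -0. ]
d7 hull [344. 149.] [366. 192.] changed inside 0.40082644628099173 outside in window 17
changed bbox [348. 363.] [151. 195.]
s7 hull [279. 123.] [308. 174.] changed inside 0.02027027027027027 outside in window 0
changed bbox [284.   304.08] [125.  149.8]
static 0
s7 0.9896179437637329 [0 0]
d7 0.6045064926147461 [0 0]
```

The pack is where predicted, it is not moving, and the rack has not shifted. Handing in.

```bash
python3 -c "
from cell import *
print(hand_in())"
```

```text
the job is handed in; nothing more can be done
None
```

I turned the rack so its empty hook points to the front (measured within about 4°), hung the middle-sized pack on it fully home, let go and backed the arm away. The job is handed in, but `hand_in()` returned no verdict.

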